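Tuck a flow cell under the sequencer's spring clip and hold it down on its contacts

TASK

Of the two small sequencers one is already running a flow cell: leave that one and the other things on the bench alone. Load the loose flow cell into the empty sequencer: lay it on the metal deck, slide its thin green nose under the steel spring clip as far as the stop, without prying the clip up, then press the cell down flat so that the sprung contacts beneath it are fully in. Finish while still holding it pressed down, for the connection check.

Things in the scene. Friction and masses are not known exactly. Their poses are not given: they have to be found in the camera images.
- flow_cell: Loose flow cell, 96 x 32 x 11 mm, about 50 g. Origin: centre of its underside; +x to its nose, z up. Grey body 32 mm wide, 11 mm high, x = -48 to 18 mm (blue port cover at the tail, dark window mid-way); green nose 31 mm wide, 4.5 mm thick, x = 18 to 48 mm, its tip bevelled. Grip it across the 32 mm width, best at x = -14 mm (above the contacts when seated).
- sequencer_free: Empty sequencer, fixed, left or right of the other; white base 150 x 88 x 14 mm, lamp off. Origin: centre of its underside on the bench; +x from open front to rear. Aluminium deck 22 mm wide, top at z = 34 mm, x = -72 to 24 mm: the cell overhangs it by 5 mm each side, with room for fingers down to z = 14 mm. Rear stop face at x = 24 mm; rear hood, top z = 52 mm, x = 39 to 73 mm.
- sequencer_busy: Running sequencer, the same in size and shape, a flow cell already in its bay, green lamp. Fixed. Origin: centre of its underside. Do not touch.
- seat (a point): Where the flow cell's origin lies when home: on the deck of the empty sequencer (z = 34 mm), 24 mm in front of its origin; axes as the sequencer's, and the seated cell's. A cell set down at x = -32 mm of this frame has its nose just clear of the clip and slides straight in along +x. It is then over the raised contacts, which lift it up to 3 mm unless pressed down.
- clip_mouth (a point): Front edge of the clip at rest, 23 mm ahead of the seat point (+x) and 8 mm above the deck. Beside it stand two white guide cheeks, 6 mm higher than the deck, 35 mm apart from x = 22 to 48 mm of the seat frame, with a lead-in that flares to about 44 mm apart at x = 8 mm.
- clip (a joint): Angle (rad) of the empty sequencer's steel clip, a leaf 28 mm wide, hinged across 60 mm behind the seat point, sprung down (1.5 N at the mouth). 0 = at rest, flat underside 4 mm above the deck from x = 34 mm of the seat frame on, flared up in front of that. A nose sliding in flat on the deck raises it to about 0.03; above 0.16 it is pried up. Sliding in takes 2 to 8 N.
- contacts (a joint): Travel (m) of the sprung block of contact pins in the deck, 20 x 16 mm, centred 22 mm in front (-x) of the seat point. 0 = up, 3 mm above the deck; 0.003 = fully in, flush with the deck. 1.5 N starts it, 4.5 N holds it fully in; it rises again if let go.
- rack: Yellow tube rack, 92 x 112 x 50 mm. Origin: centre of its underside. Loose bystander.
- blue_tweezers: Blue tweezers, 11 x 122 x 9 mm, lying flat. Origin: centre of the underside. Loose bystander.
- blue_screw_cap: Blue screw cap, 34 mm across, 14 mm high, lying on the bench. Origin: centre of its underside. Loose bystander.
Mind the look-alikes: they are no part of the job. What is meant by the flow_cell is not red or yellow, and is the larger of those in its own colour.

How it is judged:
By the outcome, as a careful person would: the job done as asked, in the order asked, and still so for the second after the job is handed in, while the arm keeps its last pose, push and grip.
It also fails if it takes over 38 s, if anything falls off the work surface, if the arm or the gripper's body presses on something with over 40 N, if the wrist force passes 120 N, or if a joint passes its speed limit or range.

ROBOT

A 6-joint arm with a two-finger parallel gripper is mounted at the origin on a cart in front of the work surface, level with it; the furniture and walls round the work are solid. World frame = base frame: x ahead of the robot, y to its left, z up, the work surface at z = 0. Lengths are in mm, angles in degrees, forces in N, time in s.
With the tool pointing down it reaches from about 350 to 850 mm from the base axis. Payload 8.1 kg.
Tool frame: the origin (TCP) lies where the fingers leave the gripper's body, on its centre line; the fingertips stand 73 mm ahead of it and the grasp point (between the pads) lies 54 mm ahead of it; z points along the fingers, y is the line along which they close (so a half turn about z gives the same grasp; the last joint's range is limited). The gripper opens to 85 mm and grips with 20 to 120 N. Pads are 22 mm wide; open, the fingers measure 114 mm over their backs; the gripper's body (76 mm by 85 mm) begins 54 mm behind the grasp point. The pads swing forward as they close: fully open they stand 13 mm farther back than shut.
Start: joints at [59.278, 7.471, 85.268, -0, 87.261, -4.893], TCP at [261.392, 540.074, 303.892] pointing down, gripper open.
Joint ranges: [-169.43, 169.43], [-51.17, 129.36], [1.28, 143.12], [-76.62, 256.62], [0, 156.53], [-152.29, 152.29]. Speed limits (degrees/s): [136.94, 136.94, 159.86, 180, 180, 180].

INTERFACE

Orientations are given as [roll, pitch, yaw] about the fixed x, y, z axes, in that order (R = Rz(yaw) Ry(pitch) Rx(roll)).
In Python, from bench import sense, optics, r gives the robot as it stands.
- The arm moves only by the tool servo_tool, never from a script. Its argument "plan" is a list that holds one entry, the list of rows, each a list of 5 numbers: the shift along the world's x, y, z in m, then the turn about the world's z in degrees, then the finger opening in m, from 0 to 0.0854. A call has 1 to 10 rows; each row shifts and turns the commanded pose from where the row before left it; what a row does not reach is not made up. A row lasts 1/10 s, in which the tool goes at most 50 mm and 8.59 degrees, less where a joint would pass 70% of its speed; a pose out of reach is approached as far as the arm can. A call is refused whole if a number of a shift passes 0.05 or a number of a turn 8.59, either way. A call with a gripper value outside its range is refused whole. The fingers move at their own pace and stop on an object; "force" is the grip in N (left out, the last holds). Time passes only in rows, so rows that do not move let the fingers close. It gives the time, the measured TCP pose, the force, the opening and the grip force at its end, in the units of the state.
- sense(): the state, without advancing time (a new reading comes with each control period).
- optics.snapshot(name): name is "side" or "top" or "wrist"; returns a dict with "frame" (420x560x3 uint8, blue, green, red), "fx", "fy", "cx", "cy" (pixels), "cam_to_world" (4x4, takes a point from camera to world coordinates). Camera axes: x right, y down, z forward; pixel columns grow to the right and rows downward; lengths in mm; the calibration is good to about 2 mm. A picture is of the moment at which its call begins. There is no depth.
- r.hand_in(): hands the job in; it is judged then, once.
The state is a dict: "time": time; "joint_pos": joint angles; "qd": joint speeds; "joint_efforts": joint torques, N m; "tool_pos": TCP position; "tcp_rot": TCP orientation; "ft_force": force on the tool from outside, world axes, zero at the start; "wrist_torque": the same for the moment, N m; "finger_gap": finger opening in mm; "grip_force": force on a finger pad.
Only numpy, scipy, OpenCV 4.12 (cv2) and the standard library are available. Lean on these libraries where they do the work, as an engineer would, in place of code of your own. Each camera call takes 0.05 s, during which the arm holds its last target. There are 200 camera calls.

## Working session

There is one attempt and no reset: what is moved stays moved. The work goes in short steps, Python scripts to look and compute and a tool call to move; the robot and the scene stay as the last step left them, time stands still between calls to the robot, and variables do not carry over. Pictures are saved under pics/ and viewed, at most 10 in all, crops included, and the job is handed in when it is done.

Besides the shell and the picture viewer there is one more tool, called in YAML: its name, and indented under it one key for each argument. servo_tool: Moves the arm, as the interface text tells. Its arguments: {"type":"object","properties":{"plan":{"type":"array"},"force":{"type":"number"}},"required":["plan"]}

```bash
mkdir -p pics
python3 - <<'E'
from bench import sense, optics, r
import cv2
s=sense();print(s)
for n in("top","side"):
    d=optics.snapshot(n);cv2.imwrite(f"pics/{n}0.png",d["frame"]);print(n,d["fx"],d["fy"],d["cx"],d["cy"],d["cam_to_world"])
E
```

```text
{'time': 0.0, 'joint_pos': array([ 5.92769416e+01,  7.51346372e+00,  8.53317474e+01, -9.03287572e-04,
        8.72619866e+01, -4.89364088e+00]), 'qd': array([ 0.03207491,  0.09640627,  0.0161397 ,  0.06849796, -0.02545812,
       -0.06499135]), 'joint_efforts': array([ 1.96940755e-04, -5.69397819e+01, -5.00553310e+01, -1.64067392e-04,
        1.45830342e-02,  2.80590314e-05]), 'tool_pos': array([261.18314566, 539.6880354 , 302.83780279]), 'tcp_rot': array([-1.79893116e+02, -8.24575739e-03,  1.54170619e+02]), 'ft_force': array([ 0.35984419, -0.71360647,  1.15337173]), 'wrist_torque': array([-0.00739548, -0.08009653,  0.00542066]), 'grip_force': 0.0, 'finger_gap': 85.54615606903292}
top 542.0081279435126 542.0081279435126 286.2125285918674 209.65593442179176 [[-1.14779297e-03 -9.81399290e-01  1.91974257e-01  2.59441047e+02]
 [-9.99999108e-01  1.25765569e-03  4.50427346e-04 -1.01832015e+02]
 [-6.83486594e-04 -1.91973569e-01 -9.81399858e-01  1.47130017e+03]
 [ 0.00000000e+00  0.00000000e+00  0.00000000e+00  1.00000000e+00]]
side 383.8804032320975 383.8804032320975 278.17011458604304 209.6071226864886 [[ 5.65613723e-01 -5.83898513e-01  5.82360406e-01  2.33162187e+01]
 [-8.24651947e-01 -3.95755246e-01  4.04137293e-01 -4.69868187e+02]
 [-5.50297828e-03 -7.08830242e-01 -7.05357644e-01  6.88289042e+02]
 [ 0.00000000e+00  0.00000000e+00  0.00000000e+00  1.00000000e+00]]
```

View pics/top0.png

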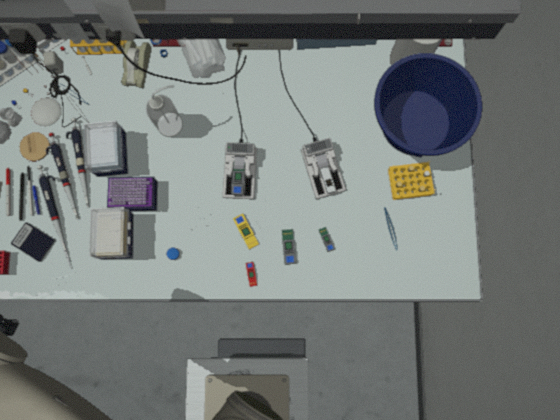

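View pics/side0.png

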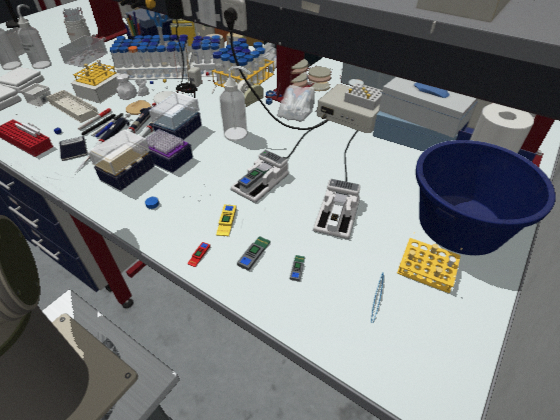

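The empty sequencer is on the right, at about (323,168) in the top view. The larger green cell is at (289,246), with its nose up, away from the robot. I'll zoom in.

Run:
```python
import cv2,numpy as np
a=cv2.imread("pics/top0.png")[130:204,295:355];b=cv2.imread("pics/top0.png")[215:275,260:320]
a=cv2.resize(a,None,fx=8,fy=8,interpolation=cv2.INTER_CUBIC);b=cv2.resize(b,None,fx=5,fy=5,interpolation=cv2.INTER_CUBIC)
o=np.zeros((592,780,3),np.uint8);o[:592,:480]=a;o[:300,480:780]=b
c=cv2.imread("pics/side0.png")
o[300:592,480:780]=cv2.resize(c[172:245,305:380],(300,292),interpolation=cv2.INTER_CUBIC)
cv2.imwrite("pics/z1.png",o)
```

```text
(no output)
```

View pics/z1.png

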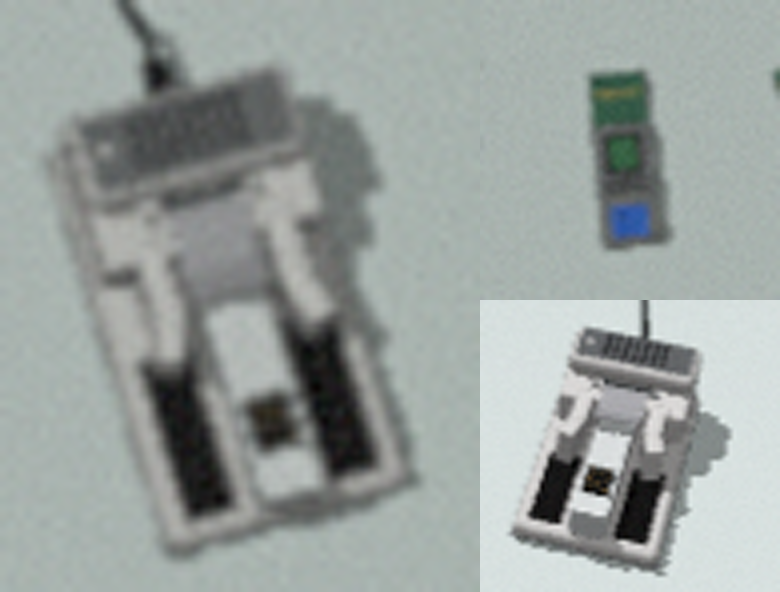

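```bash
cat > h.py <<'E'
import numpy as np
def ray(d,u,v,z):
    M=np.array(d["cam_to_world"]);q=M[:3,:3]@[(u-d["cx"])/d["fx"],(v-d["cy"])/d["fy"],1]
    o=M[:3,3];return (o+q*(z-o[2])/q[2])
def proj(d,P):
    M=np.array(d["cam_to_world"]);p=(np.atleast_2d(P)-M[:3,3])@M[:3,:3]
    return np.c_[d["fx"]*p[:,0]/p[:,2]+d["cx"],d["fy"]*p[:,1]/p[:,2]+d["cy"]]
E
python3 - <<'E'
from h import *
from bench import sense,optics
d=optics.snapshot("top")
A=lambda u,v,z:ray(d,295+(u+.5)/8-.5,130+(v+.5)/8-.5,z).round(1)
B=lambda u,v,z:ray(d,260+(u-480+.5)/5-.5,215+(v+.5)/5-.5,z).round(1)
print("contact",A(273,418,36))
print("deck front",A(292,492,34))
print("hood",[A(*p,52) for p in((95,200),(300,140),(70,125),(280,68))])
print("base front",A(168,548,14),A(412,480,14))
print("cell",B(590,75,4.5),B(645,70,4.5),B(605,248,11),B(665,242,11),"blue",B(631,222,11))
E
```

```text
contact [ 617.4 -217.    36. ]
deck front [ 592.  -223.2   34. ]
hood [array([ 689.8, -156.4,   52. ]), array([ 711. , -226.5,   52. ]), array([ 716.5, -148.1,   52. ]), array([ 736.7, -220.1,   52. ])]
base front [ 576.9 -181.9   14. ] [ 600.8 -266.4   14. ]
cell [490.7 -88.5   4.5] [ 493.5 -118.6    4.5] [395.5 -96.6  11. ] [ 398.7 -129.    11. ] blue [ 409.5 -110.7   11. ]
```

servo_tool:
  plan:
    - [[0.0085, -0.0325, 0, 3.14, 0.0854], [0.0085, -0.0325, 0, 3.14, 0.0854], [0.0085, -0.0325, 0, 3.14, 0.0854], [0.0085, -0.0325, 0, 3.14, 0.0854], [0.0085, -0.0325, 0, 3.14, 0.0854], [0.0085, -0.0325, 0, 3.14, 0.0854], [0.0085, -0.0325, 0, 3.14, 0.0854], [0.0085, -0.0325, 0, 3.14, 0.0854], [0.0085, -0.0325, 0, 3.14, 0.0854], [0.0085, -0.0325, 0, 3.14, 0.0854]]

```text
time: 1.15
tool_pos: [346.3, 213.8, 303.7]
tcp_rot: [-180.0, -0.0, -174.3]
ft_force: [0.3, 0.5, 0.5]
finger_gap: 85.2
grip_force: 0.0
```

servo_tool:
  plan:
    - [[0.0085, -0.0325, -0.009, 0, 0.0854], [0.0085, -0.0325, -0.009, 0, 0.0854], [0.0085, -0.0325, -0.009, 0, 0.0854], [0.0085, -0.0325, -0.009, 0, 0.0854], [0.0085, -0.0325, -0.009, 0, 0.0854], [0.0085, -0.0325, -0.009, 0, 0.0854], [0.0085, -0.0325, -0.009, 0, 0.0854], [0.0085, -0.0325, -0.009, 0, 0.0854], [0.0085, -0.0325, -0.009, 0, 0.0854], [0, 0, 0, 0, 0.0854]]

```text
time: 2.15
tool_pos: [422.6, -80.3, 221.4]
tcp_rot: [-180.0, -0.1, -174.6]
ft_force: [0.1, 1.5, -0.2]
finger_gap: 85.6
grip_force: 0.0
```

Run:
```python
from h import *
from bench import sense,optics
import cv2
s=sense();print(s["time"],s["tool_pos"],s["tcp_rot"],s["joint_pos"],s["ft_force"])
d=optics.snapshot("wrist");cv2.imwrite("pics/w1.png",d["frame"]);np.save("w1.npy",d,allow_pickle=True)
print(d["fx"],d["cam_to_world"])
```

```text
2.15 [422.55996146 -80.32421176 221.4306156 ] [-1.79979339e+02 -1.20725466e-01 -1.74624427e+02] [-1.75541147e+01 -1.67410356e+01  1.16866029e+02 -6.70869439e-02
  7.99781496e+01 -1.12917976e+02] [ 0.06221243  1.46278777 -0.20882063]
307.6303551994146 [[-9.23560098e-02  9.57496113e-01  2.73260975e-01  3.52879990e+02]
 [ 9.95725832e-01  8.86284481e-02  2.59820129e-02 -8.67557941e+01]
 [ 6.58980203e-04  2.74492607e-01 -9.61588984e-01  2.90643787e+02]
 [ 0.00000000e+00  0.00000000e+00  0.00000000e+00  1.00000000e+00]]
```

View pics/w1.png

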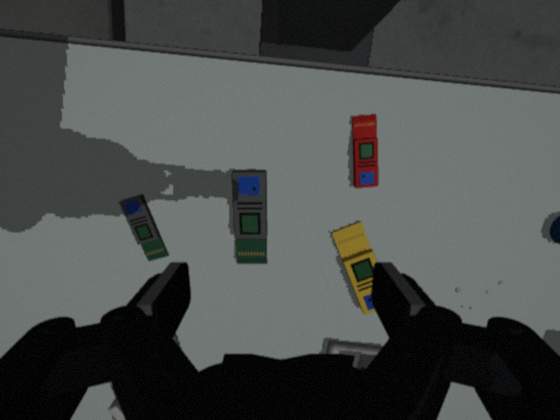

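Run:
```python
from h import *
from scipy.optimize import least_squares
import cv2
d=np.load("w1.npy",allow_pickle=True).item()
obj=np.array([[-48,16,11],[-48,-16,11],[48,15.5,2.5],[48,-15.5,2.5],[18,16,11],[18,-16,11]],float)
px=np.array([[267,170],[232,171],[267,263],[237,263.5],[268,238],[235.,238.5]])
def W(p):
    c,s=np.cos(p[2]),np.sin(p[2]);return obj@np.array([[c,s,0],[-s,c,0],[0,0,1]])+[p[0],p[1],0]
f=lambda p:(proj(d,W(p))-px).ravel()
r=least_squares(f,[444,-108,.1]);p=r.x
print(p[:2],np.degrees(p[2]),r.fun.reshape(-1,2).round(1))
c,s=np.cos(p[2]),np.sin(p[2]);g=p[:2]+np.array([-14*c,-14*s]);print("grip",g)
im=d["frame"][150:280,110:300];cv2.imwrite("pics/w1c.png",cv2.resize(im,None,fx=4,fy=4,interpolation=cv2.INTER_CUBIC))
```

```text
[ 443.58074123 -106.8195266 ] 5.083126682629124 [[ 0.   0.5]
 [-0.1 -0.6]
 [ 0.7  0.1]
 [ 0.3 -0.5]
 [-0.4  0.5]
 [-0.4 -0.1]]
grip [ 429.63580041 -108.0599401 ]
```

View pics/w1c.png

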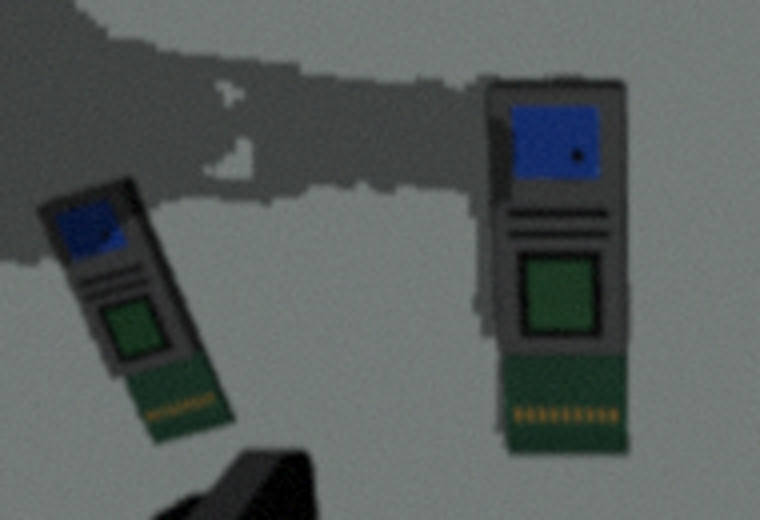

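servo_tool:
  plan:
    - [[0.0015, -0.007, -0.02, 0, 0.055], [0.0015, -0.007, -0.02, 0, 0.055], [0.002, -0.007, -0.02, -0.3, 0.055], [0.002, -0.0068, -0.02, 0, 0.055], [0, 0, -0.015, 0, 0.055], [0, 0, -0.015, 0, 0.055], [0, 0, 0, 0, 0.055], [0, 0, 0, 0, 0.055]]
  force: 50

```text
time: 3.0
tool_pos: [429.8, -104.6, 113.2]
tcp_rot: [180.0, -0.0, -174.7]
ft_force: [0.9, -0.2, 0.0]
finger_gap: 54.8
grip_force: 0.0
```

Run:
```python
from h import *
from bench import sense,optics
import cv2
for n in ("wrist","side","wrist"):
    d=optics.snapshot(n);s=sense();print(s["time"],s["tool_pos"].round(1),s["tcp_rot"].round(2),s["ft_force"].round(1))
    if n!="side": w=d
    else: sd=d
np.save("w2.npy",w,allow_pickle=True)
o=np.zeros((420,800,3),np.uint8);o[:,:560]=w["frame"];o[:240,560:]=cv2.resize(sd["frame"][200:300,200:300],(240,240))
cv2.imwrite("pics/w2.png",o)
```

```text
3.05 [ 430.3 -104.8  113.8] [-1.7999e+02  4.0000e-02 -1.7469e+02] [-0.1  0.9 -0.6]
3.1 [ 430.6 -105.   114. ] [-1.7996e+02  9.0000e-02 -1.7469e+02] [ 0.2 -0.4  0.6]
3.15 [ 430.6 -105.2  114.1] [-1.7996e+02  1.0000e-01 -1.7470e+02] [-1.3 -0.6  0.3]
```

View pics/w2.png

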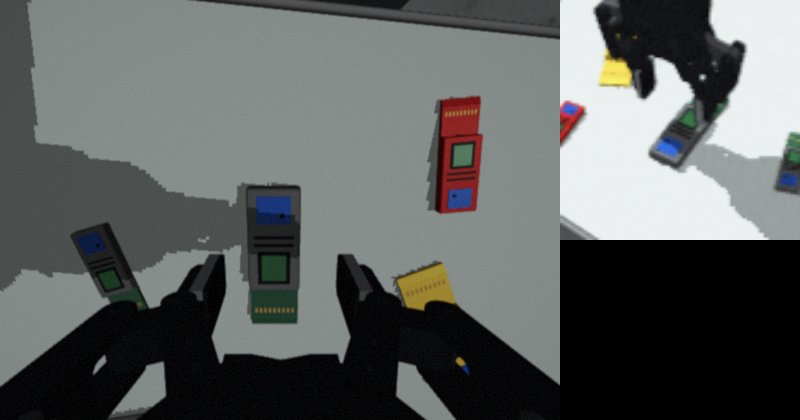

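Run:
```python
from h import *
from scipy.optimize import least_squares
d=np.load("w2.npy",allow_pickle=True).item()
obj=np.array([[-48,16,11],[-48,-16,11],[48,15.5,2.5],[48,-15.5,2.5],[18,16,11],[18,-16,11]],float)
px=np.array([[300,186],[246.5,186],[297,322],[252,322.5],[299,290],[249.5,290.]])
def W(p):
    c,s=np.cos(p[2]),np.sin(p[2]);return obj@np.array([[c,s,0],[-s,c,0],[0,0,1]])+[p[0],p[1],0]
f=lambda p:(proj(d,W(p))-px).ravel()
r=least_squares(f,[444,-108,.1]);p=r.x
print(p[:2],np.degrees(p[2]),r.fun.reshape(-1,2).round(1))
c,s=np.cos(p[2]),np.sin(p[2]);g=p[:2]+np.array([-14*c,-14*s]);print("grip",g)
# lateral image midpoint of TCP axis
print(proj(d,[[430.6,-105.2,z] for z in (114,60,41)]))
```

```text
[ 443.12610491 -107.88258046] 5.2910101103762575 [[ 1.4  0.2]
 [-1.4  0.3]
 [ 0.4  0.4]
 [-0.1 -0.1]
 [ 0.6 -0.4]
 [-0.9 -0.3]]
grip [ 429.1857564  -109.17358141]
[[279.69128127 385.32158475]
 [279.98504811 286.48612647]
 [280.04191831 267.35261211]]
```

servo_tool:
  plan:
    - [[-0.0014, -0.004, -0.009, 0, 0.055], [0, 0, -0.01, 0, 0.055], [0, 0, -0.01, 0, 0.055], [0, 0, -0.007, 0, 0.055], [0, 0, -0.003, 0, 0.055], [0, 0, 0, 0, 0.055], [0, 0, 0, 0, 0.055], [0, 0, 0, 0, 0.055]]

```text
time: 3.95
tool_pos: [428.9, -109.3, 74.3]
tcp_rot: [-180.0, 0.0, -174.7]
ft_force: [-0.1, 0.4, 0.2]
finger_gap: 55.0
grip_force: 0.0
```

servo_tool:
  plan:
    - [[0, 0, 0, 0, 0.045], [0, 0, 0, 0, 0.038], [0, 0, 0, 0, 0.03], [0, 0, 0, 0, 0.025], [0, 0, 0, 0, 0.025], [0, 0, 0, 0, 0.025]]
  force: 50

```text
time: 4.55
tool_pos: [428.8, -109.3, 74.4]
tcp_rot: [-180.0, 0.0, -174.7]
ft_force: [-1.1, 0.4, 5.9]
finger_gap: 30.2
grip_force: 49.4
```

Run:
```python
from bench import sense
s=sense();print(s["tool_pos"],s["ft_force"],s["finger_gap"],s["grip_force"],s["tcp_rot"])
```

```text
[ 428.77665285 -109.3136378    74.42174186] [-1.11466544  0.37420623  5.9060201 ] 30.248498785096928 49.386940598487854 [-1.79987682e+02  2.68202522e-02 -1.74725770e+02]
```

servo_tool:
  plan:
    - [[0, 0, 0.01, 0, 0.025], [0, 0, 0.025, 0, 0.025], [0, 0, 0.035, 0, 0.025], [0, 0, 0.03, 0, 0.025], [0.02, -0.005, 0.01, 1.16, 0.025], [0.03, -0.0075, 0.01, 1.16, 0.025], [0.03, -0.0075, 0.01, 1.16, 0.025], [0.03, -0.0075, 0.01, 1.16, 0.025], [0.03, -0.0075, 0.01, 1.16, 0.025], [0.03, -0.0075, 0.01, 1.16, 0.025]]

```text
time: 5.55
tool_pos: [599.6, -151.9, 234.7]
tcp_rot: [-180.0, 0.0, -167.7]
ft_force: [0.1, -0.7, -0.4]
finger_gap: 30.2
grip_force: 49.9
```

servo_tool:
  plan:
    - [[0.03, -0.0075, 0.01, 1.16, 0.025], [0.03, -0.0075, 0.01, 1.16, 0.025], [0.03, -0.0075, 0.01, 1.16, 0.025], [0.03, -0.0075, 0.01, 1.16, 0.025], [0.01, -0.0015, 0.006, 0, 0.025], [0, 0, 0, 0, 0.025], [0, 0, 0, 0, 0.025], [0, 0, 0, 0, 0.025]]

```text
time: 6.35
tool_pos: [727.6, -183.0, 279.4]
tcp_rot: [180.0, -0.1, -163.1]
ft_force: [-0.3, 0.5, -0.3]
finger_gap: 30.3
grip_force: 49.9
```

Run:
```python
from h import *
from bench import sense,optics
import cv2
d=optics.snapshot("side");cv2.imwrite("pics/side3.png",d["frame"])
d=optics.snapshot("wrist");s=sense();print(s["time"],s["tool_pos"].round(1),s["tcp_rot"].round(2),s["ft_force"].round(1),s["finger_gap"],s["grip_force"])
np.save("w3.npy",d,allow_pickle=True)
cv2.imwrite("pics/w3.png",cv2.resize(d["frame"],(800,600),interpolation=cv2.INTER_CUBIC))
```

```text
6.45 [ 727.7 -183.   279.7] [ 1.7997e+02 -4.0000e-02 -1.6313e+02] [ 0.2 -0.2 -1. ] 30.45112619372024 49.86060440540314
```

View pics/w3.png

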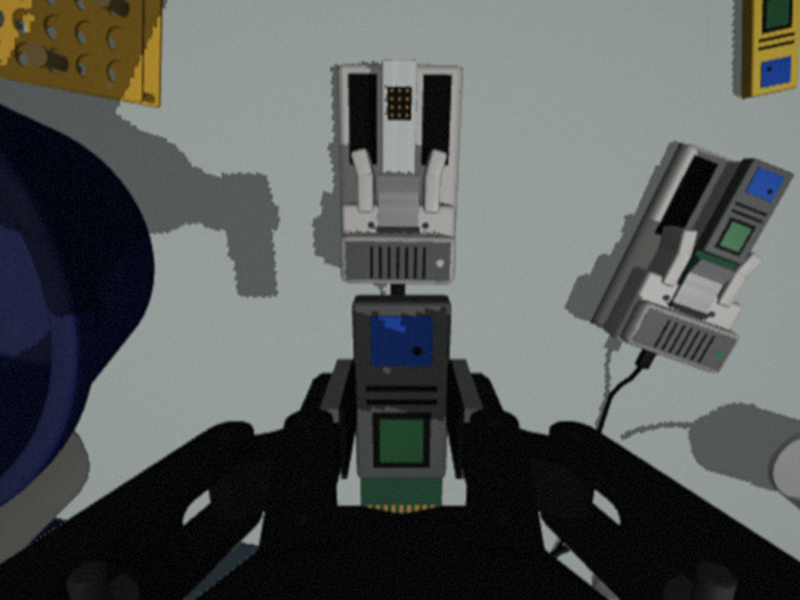

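Run:
```python
from h import *
from scipy.optimize import least_squares
d=np.load("w3.npy",allow_pickle=True).item()
def fit(obj,px,p0,free):
    obj=np.array(obj,float);px=(np.array(px,float)+.5)*.7-.5
    def W(p):
        c,s=np.cos(p[2]),np.sin(p[2]);z=p[3] if free else 0
        return obj@np.array([[c,s,0],[-s,c,0],[0,0,1]])+[p[0],p[1],z]
    r=least_squares(lambda p:(proj(d,W(p))-px).ravel(),p0);print(r.fun.reshape(-1,2).round(1).tolist());return r.x
p=fit([[-75,44,14],[-75,-44,14],[-72,11,34],[-72,-11,34],[-46,0,37],[39,0,52],[73,0,52]],
 [[463,66],[340,66],[416,62],[383,62],[400,103],[398.5,238],[398.5,282.5]],[661,-204,.29],0)
print("seq",p[:2],np.degrees(p[2]))
q=fit([[-48,16,11],[-48,-16,11],[18,16,11],[18,-16,11],[-48,16,0],[-48,-16,0]],[[451,312],[354,312],[446,478],[357,478],[449,298],[355,298]],[740,-180,.29,210],1)
print("cell",q[:2],np.degrees(q[2]),q[3])
T=np.array([727.7,-183.]);a=np.radians(16.87)
R=np.array([[np.cos(a),np.sin(a)],[-np.sin(a),np.cos(a)]])
print("cell in tool",R@(q[:2]-T),q[3]-279.7)
for X in(-70-56+56-0,):
    pass
c,s=np.cos(p[2]),np.sin(p[2])
for X in (-150,-70,-38): print(X,p[:2]+X*np.array([c,s]))
```

```text
[[1.1, -1.0], [-2.7, -1.9], [1.0, -0.3], [0.2, -0.5], [0.0, 1.1], [0.3, 0.0], [0.0, 3.2]]
seq [ 661.20954204 -203.69950491] 16.273955676989704
[[-0.2, -1.9], [-0.1, -2.1], [-1.0, 0.8], [1.1, 0.7], [-1.2, 1.6], [1.4, 1.4]]
cell [ 746.54109051 -176.84681993] 16.604889544377333 198.58170939797108
cell in tool [19.81593674  0.42067559] -81.1182906020289
-150 [ 517.21962618 -245.73406366]
-70 [ 594.01424797 -223.31563233]
-38 [ 624.73209669 -214.34825979]
```

```bash
python3 - <<'E'
from h import *
from scipy.optimize import least_squares
d=np.load("w3.npy",allow_pickle=True).item()
def fit(obj,px,p0,z):
    obj=np.array(obj,float);px=(np.array(px,float)+.5)*.7-.5
    def W(p):
        c,s=np.cos(p[2]),np.sin(p[2]);return obj@np.array([[c,s,0],[-s,c,0],[0,0,1]])+[p[0],p[1],z]
    r=least_squares(lambda p:(proj(d,W(p))-px).ravel(),p0,loss="soft_l1");print((proj(d,W(r.x))-px).round(1).tolist());return r.x
p=fit([[-75,44,14],[-75,-44,14],[-72,11,34],[-72,-11,34],[-46,0,37],[39,0,52]],
 [[463,66],[340,66],[416,62],[383,62],[400,103],[398.5,238]],[661,-204,.29],0)
print("seq",p[:2],np.degrees(p[2]))
for z in(-74,-76):
  q=fit([[-48,16,11],[-48,-16,11],[18,16,11],[18,-16,11]],[[451,312],[354,312],[446,478],[357,478]],[740,-180,.29],279.7+z)
  a=np.radians(16.87);R=np.array([[np.cos(a),np.sin(a)],[-np.sin(a),np.cos(a)]])
  print("cell",np.degrees(q[2]),R@(q[:2]-[727.7,-183]))
for ad in(16.3,16.9):
  c,s=np.cos(np.radians(ad)),np.sin(np.radians(ad));u=np.array([c,s]);n=np.array([-s,c])
  for P,z,X in(((400,103),37,-46),((399.5,62),34,-72),((398.5,238),52,39)):
    w=ray(d,(P[0]+.5)*.7-.5,(P[1]+.5)*.7-.5,z)[:2];print(ad,X,"lat vs line thru TCP",(w-[727.7,-183])@n,"origin",w-X*u)
E
python3 - <<'E'
import cv2
E
```

```text
[[0.8, -0.6], [-3.0, -1.4], [0.7, 0.2], [-0.2, -0.0], [-0.3, 1.6], [0.2, 0.5]]
seq [ 661.64370168 -203.75351587] 16.379769450509052
[[1.7, -1.0], [-1.8, -1.2], [0.4, 7.2], [-0.4, 7.1]]
cell 16.550979164465435 [18.10989623  0.39614465]
[[1.2, -1.0], [-1.2, -1.3], [-0.0, 5.5], [0.0, 5.4]]
cell 16.539413463655393 [18.70168228  0.40384302]
16.3 -46 lat vs line thru TCP -1.1979463295454038 origin [ 660.30617778 -203.95544667]
16.3 -72 lat vs line thru TCP -1.7167209525960812 origin [ 661.68064362 -204.09402459]
16.3 39 lat vs line thru TCP -1.5209211897618762 origin [ 661.26752738 -204.01082877]
16.9 -46 lat vs line thru TCP 0.022777985730398707 origin [ 660.16855922 -203.49381438]
16.9 -72 lat vs line thru TCP -0.23710909644252062 origin [ 661.46524065 -203.3714697 ]
16.9 39 lat vs line thru TCP -1.1997804464131474 origin [ 661.38420399 -204.40221268]
```

servo_tool:
  plan:
    - [[-0.02, -0.006, -0.005, -0.3, 0.025], [-0.0275, -0.0085, -0.01, 0, 0.025], [-0.0275, -0.0085, -0.01, 0, 0.025], [-0.0275, -0.0085, -0.02, 0, 0.025], [-0.02, -0.006, -0.02, 0, 0.025], [-0.0139, -0.0045, -0.025, 0, 0.025], [0, 0, -0.03, 0, 0.025], [0, 0, -0.025, 0, 0.025], [0, 0, -0.014, 0, 0.025], [0, 0, 0, 0, 0.025]]

```text
time: 7.45
tool_pos: [590.3, -224.4, 118.4]
tcp_rot: [179.8, -0.2, -163.4]
ft_force: [0.5, 0.8, -0.1]
finger_gap: 30.6
grip_force: 49.9
```

servo_tool:
  plan:
    - [[0, 0, 0, 0, 0.025], [0, 0, 0, 0, 0.025]]

```text
time: 7.65
tool_pos: [593.2, -225.7, 123.0]
tcp_rot: [-179.9, 0.1, -163.4]
ft_force: [-0.1, 0.4, -0.3]
finger_gap: 30.5
grip_force: 49.9
```

Run:
```python
from h import *
from bench import sense,optics
import cv2
a=optics.snapshot("side");d=optics.snapshot("wrist");t=optics.snapshot("top");s=sense();print(s["time"],s["tool_pos"].round(1),s["tcp_rot"].round(2),s["ft_force"].round(1),s["finger_gap"],s["grip_force"])
np.save("w4.npy",d,allow_pickle=True)
o=np.zeros((600,800,3),np.uint8);o[:360,:480]=cv2.resize(d["frame"],(480,360))
o[:360,480:]=cv2.resize(a["frame"][160:250,300:380],(320,360),interpolation=cv2.INTER_CUBIC)
o[360:,:320]=cv2.resize(t["frame"][135:210,280:380],(320,240),interpolation=cv2.INTER_CUBIC)
cv2.imwrite("pics/w4.png",o)
```

```text
7.8 [ 593.  -225.5  122.5] [-1.7991e+02  1.0000e-01 -1.6342e+02] [ 0.3 -0.1 -0.7] 30.406619731658616 49.86217439174652
```

View pics/w4.png

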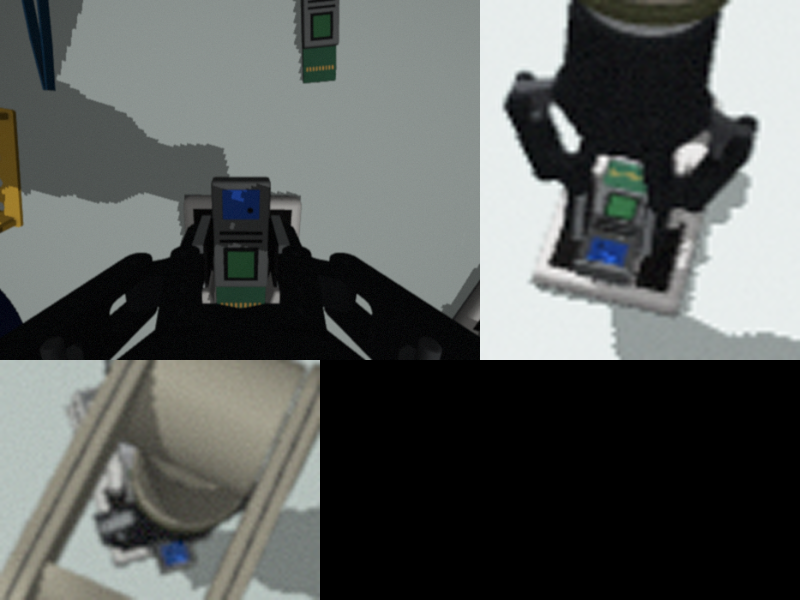

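servo_tool:
  plan:
    - [[-0.0021, 0.0002, -0.003, 0, 0.025], [0, 0, -0.003, 0, 0.025], [0, 0, -0.002, 0, 0.025], [0, 0, -0.002, 0, 0.025], [0, 0, 0, 0, 0.025], [0, 0, 0, 0, 0.025], [0, 0, 0, 0, 0.025]]

```text
time: 8.5
tool_pos: [590.1, -225.1, 111.1]
tcp_rot: [-180.0, 0.0, -163.4]
ft_force: [-0.1, -0.7, 1.8]
finger_gap: 30.2
grip_force: 50.1
```

servo_tool:
  plan:
    - [[0, 0, -0.001, 0, 0.025], [0, 0, 0, 0, 0.025], [0, 0, 0, 0, 0.025]]

```text
time: 8.8
tool_pos: [590.2, -225.1, 110.1]
tcp_rot: [-180.0, 0.0, -163.4]
ft_force: [0.3, -0.1, 2.3]
finger_gap: 30.1
grip_force: 50.1
```

servo_tool:
  plan:
    - [[0, 0, -0.001, 0, 0.025], [0, 0, 0, 0, 0.025], [0, 0, 0, 0, 0.025]]

```text
time: 9.1
tool_pos: [590.2, -225.1, 109.1]
tcp_rot: [-180.0, 0.0, -163.4]
ft_force: [-0.7, -0.2, 2.9]
finger_gap: 30.4
grip_force: 50.2
```

servo_tool:
  plan:
    - [[0, 0, -0.001, 0, 0.025], [0, 0, 0, 0, 0.025], [0, 0, 0, 0, 0.025]]

```text
time: 9.4
tool_pos: [590.2, -225.1, 108.5]
tcp_rot: [-180.0, 0.0, -163.4]
ft_force: [-2.4, -0.6, 7.5]
finger_gap: 29.9
grip_force: 50.6
```

servo_tool:
  plan:
    - [[0.0029, 0.0008, 0, 0, 0.025], [0.0029, 0.0009, 0, 0, 0.025], [0.0029, 0.0008, 0, 0, 0.025], [0.0029, 0.0009, 0, 0, 0.025], [0, 0, 0, 0, 0.025], [0, 0, 0, 0, 0.025]]

```text
time: 10.0
tool_pos: [601.8, -222.1, 108.6]
tcp_rot: [-179.9, 0.0, -163.4]
ft_force: [-1.6, -1.3, 6.6]
finger_gap: 30.1
grip_force: 50.7
```

servo_tool:
  plan:
    - [[0.0019, 0.0006, 0, 0, 0.025], [0.0019, 0.0005, 0, 0, 0.025], [0.0019, 0.0006, 0, 0, 0.025], [0.0019, 0.0006, 0, 0, 0.025], [0, 0, 0, 0, 0.025], [0, 0, 0, 0, 0.025]]

```text
time: 10.6
tool_pos: [609.2, -219.9, 108.5]
tcp_rot: [-180.0, -0.0, -163.4]
ft_force: [-3.2, -0.8, 7.5]
finger_gap: 30.4
grip_force: 50.7
```

servo_tool:
  plan:
    - [[0.0019, 0.0006, 0, 0, 0.025], [0.0019, 0.0006, 0, 0, 0.025], [0.0019, 0.0005, 0, 0, 0.025], [0.0019, 0.0006, 0, 0, 0.025], [0, 0, 0, 0, 0.025], [0, 0, 0, 0, 0.025]]

```text
time: 11.2
tool_pos: [616.2, -217.8, 108.5]
tcp_rot: [-180.0, -0.1, -163.4]
ft_force: [-6.9, -2.4, 8.8]
finger_gap: 30.5
grip_force: 51.0
```

servo_tool:
  plan:
    - [[0.0015, 0.0004, 0, 0, 0.025], [0.0014, 0.0004, 0, 0, 0.025], [0, 0, 0, 0, 0.025], [0, 0, 0, 0, 0.025]]

```text
time: 11.6
tool_pos: [619.0, -217.1, 108.5]
tcp_rot: [-180.0, -0.1, -163.4]
ft_force: [-7.4, -1.7, 10.4]
finger_gap: 30.1
grip_force: 51.0
```

servo_tool:
  plan:
    - [[0.001, 0.0003, 0, 0, 0.025], [0, 0, 0, 0, 0.025], [0, 0, 0, 0, 0.025]]

```text
time: 11.9
tool_pos: [619.9, -216.9, 108.5]
tcp_rot: [-180.0, -0.1, -163.5]
ft_force: [-8.2, -2.5, 10.3]
finger_gap: 30.4
grip_force: 51.0
```

servo_tool:
  plan:
    - [[0.001, 0.0003, 0, 0, 0.025], [0, 0, 0, 0, 0.025], [0, 0, 0, 0, 0.025]]

```text
time: 12.2
tool_pos: [620.9, -216.5, 108.5]
tcp_rot: [-180.0, -0.1, -163.4]
ft_force: [-8.1, -2.8, 9.9]
finger_gap: 30.4
grip_force: 51.0
```

servo_tool:
  plan:
    - [[0.001, 0.0003, 0, 0, 0.025], [0, 0, 0, 0, 0.025], [0, 0, 0, 0, 0.025]]

```text
time: 12.5
tool_pos: [621.8, -216.3, 108.5]
tcp_rot: [-180.0, -0.1, -163.5]
ft_force: [-8.4, -2.3, 9.7]
finger_gap: 30.9
grip_force: 51.1
```

servo_tool:
  plan:
    - [[0.001, 0.0003, 0, 0, 0.025], [0, 0, 0, 0, 0.025], [0, 0, 0, 0, 0.025]]

```text
time: 12.8
tool_pos: [622.3, -216.2, 108.5]
tcp_rot: [-180.0, -0.2, -163.5]
ft_force: [-11.7, -3.1, 13.4]
finger_gap: 30.7
grip_force: 51.3
```

Force is rising, which suggests the stop. I'll confirm with one more step.

servo_tool:
  plan:
    - [[0.001, 0.0003, 0, 0, 0.025], [0, 0, 0, 0, 0.025], [0, 0, 0, 0, 0.025]]

```text
time: 13.1
tool_pos: [622.5, -216.2, 108.5]
tcp_rot: [180.0, -0.3, -163.5]
ft_force: [-17.6, -2.7, 15.5]
finger_gap: 30.5
grip_force: 51.7
```

Run:
```python
from bench import sense,optics
import cv2,numpy as np
a=optics.snapshot("side");d=optics.snapshot("wrist");s=sense();print(s["time"],s["tool_pos"].round(2),s["tcp_rot"].round(2),s["ft_force"].round(1),s["wrist_torque"].round(2))
o=np.zeros((420,800,3),np.uint8);o[:,:400]=cv2.resize(d["frame"][200:400,180:370],(400,420),interpolation=cv2.INTER_CUBIC)
o[:,400:]=cv2.resize(a["frame"][165:249,300:380],(400,420),interpolation=cv2.INTER_CUBIC)
cv2.imwrite("pics/w5.png",o)
```

```text
13.2 [ 622.47 -216.17  108.51] [ 179.99   -0.31 -163.47] [-16.9  -4.7  15.7] [-0.65  2.8   0.02]
```

View pics/w5.png

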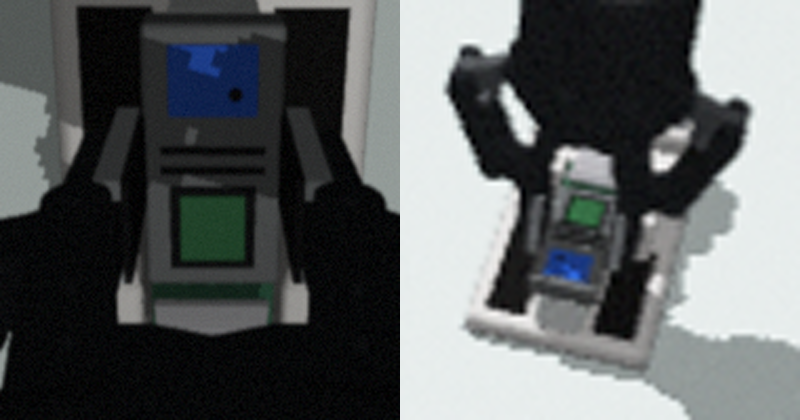

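The clip overlaps the nose and about 5 mm of green shows, which matches the home position. I'll ease the push a little and press down firmly.

servo_tool:
  plan:
    - [[-0.001, -0.0003, -0.001, 0, 0.025], [0, 0, -0.0005, 0, 0.025], [0, 0, 0, 0, 0.025], [0, 0, 0, 0, 0.025], [0, 0, 0, 0, 0.025]]

```text
time: 13.7
tool_pos: [622.3, -216.2, 108.4]
tcp_rot: [-180.0, -0.2, -163.5]
ft_force: [-18.4, -0.5, 23.8]
finger_gap: 30.4
grip_force: 52.5
```

Run:
```python
from bench import sense
s=sense();print(s["time"],s["tool_pos"].round(2),s["tcp_rot"].round(2),s["ft_force"].round(1),s["wrist_torque"].round(2),s["finger_gap"])
```

```text
13.7 [ 622.31 -216.2   108.45] [-179.98   -0.2  -163.46] [-18.4  -0.5  23.8] [-0.04  2.91 -0.05] 30.368072058504204
```

```bash
python3 -c "
from bench import r
print(r.hand_in())"
```

```text
the job is handed in; nothing more can be done
None
```

I loaded the flow cell into the empty sequencer: its nose slid flat under the clip to the stop. I then handed the job in with the arm still pressing the cell down at about 24 N. The clip angle and contact travel weren't readable, so "clip not pried" and "contacts fully in" are inferred from tool height, force and the last picture.

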